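# Line up the dish on the banding wheel and lock the wheel's brake lever

## Task

Turn the banding wheel by its rim pegs until the blue peg stands in line with the yellow pointer, then lock the wheel there: pull the red locking collar out along the lever, swing the lever from the free side (green) across to the locked side (red) and let the collar snap fully home. The paint on the dish is fresh, so do not touch the dish, and leave the bottle, spray can, cup and tape roll standing where they are.

Things in the scene. Friction and masses are not known exactly. Their poses are not given: they have to be found in the camera images.
- wheel_axis (a point): Point on the wheel's vertical spindle, 85 mm above the bench. Its frame is that of the fixed iron stand: -x is the stand's front, where lever and yellow pointer are (roughly towards the robot); z up. The wheel head is a 230 mm disc, top at 85 mm height; on it the dish, its rim at 109 mm height, is held between three round upright pegs.
- blue_peg_top (a point): Centre of the top of the blue peg: 18 mm diameter, 141 mm from the wheel's axis, reaching from 84 to 150 mm above the bench, so 41 mm above the dish's rim; its side clears the rim by 2 mm. Two grey pegs of the same size stand on the same wheel 120 degrees to either side; any of the three may be pushed.
- wheel (a joint): Angle of the wheel, rad. 0 = blue peg in line with the pointer, at the stand's front; positive = turned counter-clockwise seen from above, the peg then being to the robot's right of the pointer. Starts at 0.45 to 1.05. With the brake free it turns easily (about 1 N at a peg) and after a push of under 0.1 m/s coasts a few degrees at most; with the brake locked it is held.
- pointer (a point): Yellow arrow on the roof of the lever's yoke, 165 mm in front of the wheel's axis, 71 mm above the bench. The yoke is a dark grey-green iron box 76 mm wide, 70 mm high, its front face 176 mm in front of the wheel's axis. On its roof a green patch marks the free side (robot's left) and a red patch the locked side (robot's right).
- lever_pivot (a point): Vertical pivot of the lever inside the yoke: 140 mm in front of the wheel's axis, 50 mm above the bench; same axes as the stand. The level steel lever points forward out of the yoke, is 136 mm long from this pivot and ends in a black knob, 36 mm across, that begins 102 mm from the pivot.
- lever (a joint): Lever angle, rad, counter-clockwise seen from above: 0 = free, leaning 0.35 rad to the robot's left of the stand's front direction (-x); 0.70 = locked, 0.35 rad to the right of it. Starts at 0; 0.025 rad of play. A gate holds it at either end until the collar is pulled out 9 mm or more. The brake bites over the last 0.1 rad and pushes back with under 10 N at the collar.
- collar_flange (a point): Centre of the rear (yoke-side) face of the red flange: a disc 52 mm across, 6 mm thick, square to the lever, 78 mm from the lever's pivot when home, 50 mm above the bench. Its frame turns with the lever; its -x points outward along it. Behind the flange 40 mm of the 18 mm thick sleeve are free: room for an open finger to hang down on each side of it.
- collar (a joint): How far the collar is pulled out along the lever, m: 0 = home (locked), 0.014 = end stop. A spring draws it home with 6 N, rising to 9.5 N when fully out. Let go part-way across, it rides on the gate and drops home only at the free or the locked end.
- bottle: Amber glass bottle, 64 mm diameter, 150 mm high, loose; origin at the centre of its underside.
- spray_can: Red spray can, 52 mm diameter, 155 mm high, loose; origin at the centre of its underside.
- paint_cup: White paint cup, 72 mm across the rim, 58 mm high, loose; origin at the centre of its underside.
- tape_roll: Roll of masking tape lying flat, 110 mm outside diameter, 50 mm high, loose; origin at the centre of its underside.
- dish: The painted dish, clamped on the wheel and turning with it: 260 mm diameter, 24 mm high; origin at the centre of its underside, 85 mm above the bench.
There are look-alikes about, which are no part of the job. Of the things that look like the paint_cup, the largest one is meant.

How it is judged:
By the outcome, as a careful person would: the job done as asked, in the order asked, and still so for the second after the job is handed in, with the robot touching nothing.
It also fails if it takes over 48 s, if anything falls off the work surface, if the arm or the gripper's body presses on something with over 40 N, if the wrist force passes 120 N, or if a joint passes its speed limit or range.

## Robot

A 6-joint arm with a two-finger parallel gripper is mounted at the origin on the work surface. World frame = base frame: x ahead of the robot, y to its left, z up, the work surface at z = 0. Lengths are in m, angles in rad, forces in N, time in s.
With the tool pointing down it reaches from about 0.325 to 0.85 m from the base axis. Payload 15.5 kg.
Tool frame: the origin (TCP) lies on the centre line of the jaws, within the pads' length; the fingertips stand 19 mm ahead of it and the grasp point (between the pads) is the TCP; z points along the fingers, y is the line along which they close (so a half turn about z gives the same grasp; the last joint's range is limited). The gripper opens to 91 mm and grips with 3 to 60 N. Pads are 32 mm wide; open, the fingers measure 118 mm over their backs; the gripper's body (76 mm by 178 mm) begins 60 mm behind the grasp point.
Start: joints at [1.012, 0.494, 1.345, -0, 1.302, -0.096], TCP at [0.28, 0.559, 0.233] pointing down, gripper open.
Joint ranges: [-2.91, 2.91], [-0.82, 2.16], [0.22, 2.67], [-1.22, 4.37], [0.12, 2.79], [-3.08, 3.08]. Speed limits (rad/s): [1.89, 1.89, 2.57, 3.01, 3.01, 3.01].

## Interface

Orientations are given as a 3x3 rotation matrix whose columns are the frame's x, y, z axes.
In Python, from cell import telemetry, camera, camera_params, job gives the robot as it stands.
- The arm moves only by the tool move_arm, never from a script. Its argument "targets" is a list of rows, each an object of numbers: "ax", "ay", "az": the turn, a rotation vector about the tool's x, y, z in rad; "tx", "ty", "tz": the shift along the tool's x, y, z in mm; "fingers": the closure, from -1 (fully open) to 1 (shut), so that 0 is half open. In form: [{"ax": .., "ay": .., "az": .., "tx": .., "ty": .., "tz": .., "fingers": ..}, ...]. A call has 1 to 8 rows; each row is the pose to reach, as a shift and turn from the pose commanded when the call began, along the tool's axes at that moment; what a row does not reach only later rows make up. A row lasts 1/12 s, in which the tool goes at most 41.7 mm and 7.16 degrees, less where a joint would pass 70% of its speed; a pose out of reach is approached as far as the arm can. A call with a gripper value outside its range is refused whole. The fingers move at their own pace and stop on an object; "squeeze" is the grip in N (left out, the last holds). Time passes only in rows, so rows that repeat a pose let the fingers close. It gives the time, the measured TCP pose, the force, the opening and the grip force at its end, in the units of the state.
- telemetry.observe(): the state, without advancing time (a new reading comes with each control period).
- camera(name): name is "scene" or "top" or "wrist"; returns (picture, depth): 420x560x3 uint8, blue, green, red; 420x560 float32, m along the optical axis (not along the pixel's ray), 0 where there is no reading.
- camera_params(name): a dict with "fx", "fy", "cx", "cy" (pixels), "view" (4x4, takes a point from world to camera coordinates). Camera axes: x right, y down, z forward; pixel columns grow to the right and rows downward; lengths in m; the calibration is good to about 2 mm. A picture is of the moment at which its call begins: read the wrist's pose just before it. camera_params takes no time and is no camera call; for the wrist camera it gives the pose at the moment of the call.
- job.sign_off(): hands the job in; it is judged then, once.
The state is a dict: "time": time; "joint_positions": joint angles; "qd": joint speeds; "tau": joint torques, N m; "tcp_pos": TCP position; "orientation": TCP orientation; "ft_force": force on the tool from outside, world axes, zero at the start; "ft_torque": the same for the moment, N m; "finger_gap": opening from 0.0 (shut) to 1.0 (fully open); "grasp_force": force on a finger pad.
Only numpy, scipy, OpenCV 4.12 (cv2) and the standard library are available. Lean on these libraries where they do the work, as an engineer would, in place of code of your own. Each camera call takes 0.05 s, during which the arm holds its last target. There are 200 camera calls.

## Working session

There is one attempt and no reset: what is moved stays moved. The work goes in short steps, Python scripts to look and compute and a tool call to move; the robot and the scene stay as the last step left them, time stands still between calls to the robot, and variables do not carry over. Pictures are saved under pics/ and viewed, at most 10 in all, crops included, and the job is handed in when it is done.

Besides the shell and the picture viewer there is one more tool, called after "Request:" as name(argument=value, ...), one argument or row to a line, values as JSON. move_arm: Moves the arm, as the interface text tells. Its arguments: {"type":"object","properties":{"targets":{"type":"array"},"squeeze":{"type":"number"}},"required":["targets"]}

```bash
mkdir -p pics; ls; python3 - <<'E'
from cell import telemetry, camera, camera_params
import cv2, numpy as np
s=telemetry.observe(); print(s['time'],s['tcp_pos'],np.round(s['orientation'],3),s['finger_gap'])
for n in ('scene','top'):
    im,d=camera(n); cv2.imwrite(f'pics/{n}0.png',im); np.savez(f'{n}0.npz',im=im,d=d)
    p=camera_params(n); print(n,p['fx'],p['cx'],np.round(p['view'],3).tolist())
E
```

```text
pics
0.0 [0.27942455 0.55866131 0.23232606] [[-0.894  0.447 -0.001]
 [ 0.447  0.894 -0.001]
 [ 0.    -0.001 -1.   ]] 0.9970665676867299
scene 382.76654517276916 280.0880342566963 [[0.233, 0.972, 0.01, -0.096], [0.593, -0.134, -0.794, -0.239], [-0.771, 0.191, -0.608, 1.602], [0.0, 0.0, 0.0, 1.0]]
top 513.1578965540136 276.1596571279574 [[0.027, -1.0, -0.004, -0.055], [-0.989, -0.026, -0.143, 0.552], [0.143, 0.008, -0.99, 1.323], [0.0, 0.0, 0.0, 1.0]]
```

View pics/top0.png

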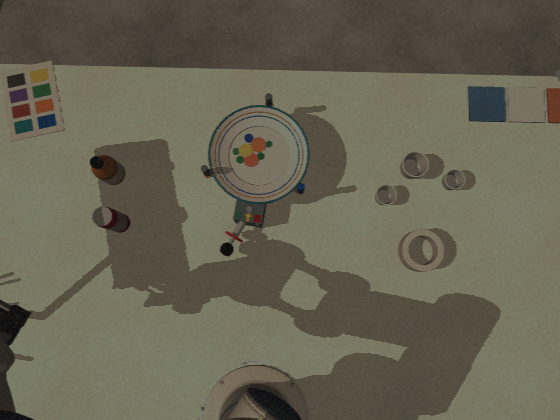

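View pics/scene0.png

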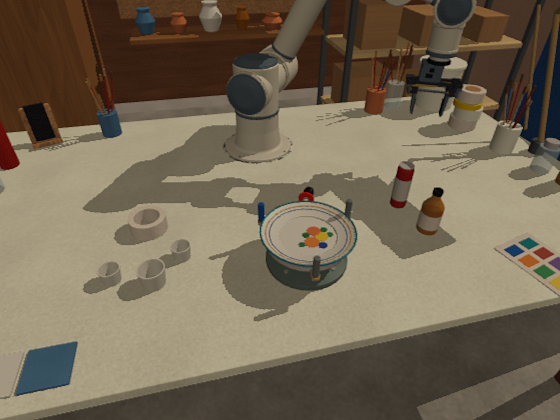

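The top view shows the dish at (259,154), the blue peg at (301,187), grey pegs at (268,98) and (206,171), the pointer near (249,214), the red collar at (234,236) and the knob at (227,249). The three cup look-alikes, the tape, the bottle and the can all stand well away from the wheel.

```bash
cat > h.py <<'E'
import numpy as np, cv2
from cell import telemetry, camera, camera_params
def ray(p,u,v,z):
    V=np.array(p['view']);R=V[:3,:3];c=-R.T@V[:3,3]
    d=R.T@np.array([(u-p['cx'])/p['fx'],(v-p['cy'])/p['fy'],1]);return c+d*(z-c[2])/d[2]
def pix(p,X):
    V=np.array(p['view']);q=V[:3,:3]@X+V[:3,3];return p['fx']*q[0]/q[2]+p['cx'],p['fy']*q[1]/q[2]+p['cy']
def blobs(im,lo,hi,box=None,amin=5):
    m=cv2.inRange(cv2.cvtColor(im,cv2.COLOR_BGR2HSV),lo,hi)
    if box: k=np.zeros_like(m);x0,y0,x1,y1=box;k[y0:y1,x0:x1]=1;m=m*k
    n,l,s,c=cv2.connectedComponentsWithStats(m)
    return [(np.round(c[i],1).tolist(),s[i].tolist()) for i in range(1,n) if s[i,4]>=amin]
E
python3 - <<'E'
from h import *
z=np.load('top0.npz');im=z['im'];d=z['d'];p=camera_params('top')
box=(190,85,320,265)
print('blue',blobs(im,(105,120,30),(130,255,255),box))
print('yel',blobs(im,(22,120,80),(35,255,255),box))
print('red',blobs(im,(0,150,60),(6,255,255),box),blobs(im,(172,150,60),(180,255,255),box))
print('grn',blobs(im,(50,100,40),(85,255,255),(225,200,270,230)))
print('black',blobs(im,(0,0,0),(180,255,25),(215,235,240,262)))
cv2.imwrite('pics/c1.png',cv2.resize(im[85:265,185:325],None,fx=3.3,fy=3.3,interpolation=cv2.INTER_CUBIC))
for u,v,zz in ((268,97,.15),(205,169,.15),(302,187,.15),(259,154,.1),(227,249,.05)): print(u,v,ray(p,u,v,zz).round(4), d[v,u])
E
```

```text
blue [([248.3, 137.5], [245, 134, 8, 8, 49]), ([300.3, 187.4], [298, 183, 6, 10, 47])]
yel [([244.9, 149.6], [239, 144, 13, 13, 122]), ([247.4, 215.8], [245, 213, 5, 6, 17])]
red [([256.7, 218.3], [253, 215, 8, 8, 42]), ([233.5, 236.2], [226, 232, 16, 10, 39])] []
grn []
black [([226.6, 248.8], [221, 243, 12, 13, 113])]
268 97 [ 0.8102 -0.0133  0.15  ] 1.2937098
205 169 [0.6214 0.1364 0.15  ] 1.2624086
302 187 [ 0.5827 -0.1034  0.15  ] 1.2619181
259 154 [0.675  0.0069 0.1   ] 1.3285804
227 249 [0.4317 0.0843 0.05  ] 1.3195801
```

View pics/c1.png

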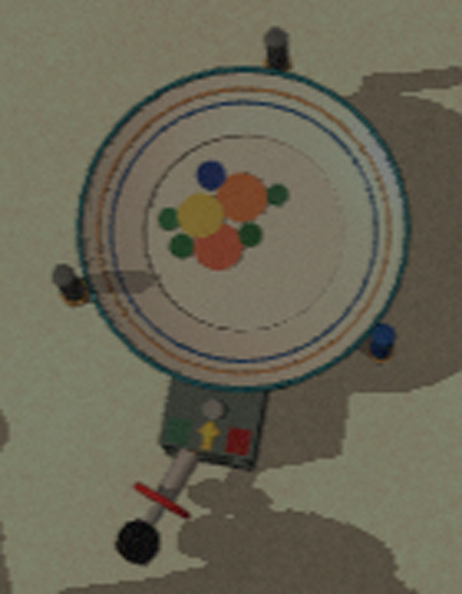

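The crop confirms the blue peg top at crop (382,334), the grey tops at (276,36) and (64,272), the yoke with green patch on the left and red on the right, and the lever leaning left.

```bash
python3 - <<'E'
from h import *
p=camera_params('top')
f=lambda x,y,z: ray(p,185+x/3.3,85+y/3.3,z)[:2]
P=np.array([f(276,36,.15),f(64,272,.15),f(382,334,.15)]);c=P.mean(0)
print('pegs',P.round(4),'c',c.round(4),'r',np.linalg.norm(P-c,axis=1).round(4))
print('dish c',f(246,229,.109).round(4))
pt=ray(p,247.4,215.8,.071)[:2];pv=f(212,408,.072);kn=f(138,541,.055);fl=f(161,499,.055)
for n,q in (('ptr',pt),('pivot',pv),('knob',kn),('fl',fl)): 
    v=q-c; print(n,q.round(4),np.linalg.norm(v).round(4),'dir',np.arctan2(v[1],v[0]).round(3))
v=kn-pv;print('lever',np.linalg.norm(v),np.arctan2(v[1],v[0]),'fl',np.linalg.norm(fl-pv))
v=P[2]-c;print('blue dir',np.arctan2(v[1],v[0])); 
for q in P: print(np.arctan2(*(q-c)[::-1]))
E
```

```text
pegs [[ 0.8131 -0.0149]
 [ 0.6253  0.1381]
 [ 0.5845 -0.1003]] c [0.6743 0.0077] r [0.1406 0.1394 0.1404]
dish c [0.6718 0.005 ]
ptr [0.5176 0.0329] 0.1587 dir 2.982
pivot [0.5363 0.0287] 0.1396 dir 2.99
knob [0.4316 0.0843] 0.2545 dir 2.836
fl [0.4651 0.0675] 0.2176 dir 2.863
lever 0.11852002272667411 2.653919052849573 fl 0.08104048595392847
blue dir -2.2645236402048696
-0.16080795325607294
1.93011850351554
-2.2645236402048696
```

```bash
cat >> h.py <<'E'
def go(*ways):
    """ways: (x,y,z,yaw_of_tool_y in deg) -> shift mm / az in the current tool frame"""
    s=telemetry.observe();R=np.array(s['orientation']);p=np.array(s['tcp_pos']);y0=np.degrees(np.arctan2(R[1,1],R[0,1]))
    print('t',s['time'],'p',p.round(4),'yaw',y0.round(1),'F',np.round(s['ft_force'],1),'gap',round(s['finger_gap'],3),'q6',round(s['joint_positions'][5],2))
    for w in ways:
        a=-np.radians((w[3]-y0+180)%360-180) if abs(w[3]-y0)<180 else -np.radians(w[3]-y0)
        print((1e3*R.T@(np.array(w[:3])-p)).round(1),'az',round(a,3))
E
python3 -c "
from h import *
go((.584,-.1,.225,-39.7))"
```

```text
t 0.1 p [0.2794 0.5587 0.2324] yaw 63.4 F [ 0.2 -0.   0. ] gap 1.003 q6 -0.1
[-567.1 -452.9    7.8] az 1.8
```

Request:
move_arm(
  targets=[
    {"tx": -567, "ty": -453, "tz": 8, "az": 1.8, "fingers": -0.3},
    {"tx": -567, "ty": -453, "tz": 8, "az": 1.8, "fingers": -0.3},
    {"tx": -567, "ty": -453, "tz": 8, "az": 1.8, "fingers": -0.3},
    {"tx": -567, "ty": -453, "tz": 8, "az": 1.8, "fingers": -0.3},
    {"tx": -567, "ty": -453, "tz": 8, "az": 1.8, "fingers": -0.3},
    {"tx": -567, "ty": -453, "tz": 8, "az": 1.8, "fingers": -0.3},
    {"tx": -567, "ty": -453, "tz": 8, "az": 1.8, "fingers": -0.3},
    {"tx": -567, "ty": -453, "tz": 8, "az": 1.8, "fingers": -0.3},
  ],
)

```text
schema error: expected keys ax, ay, az, tx, ty, tz, fingers
```

```bash
python3 -c "
from h import *
go((.584,-.1,.225,-39.7))"
```

```text
t 0.1 p [0.2794 0.5587 0.2324] yaw 63.4 F [ 0.2 -0.   0. ] gap 1.003 q6 -0.1
[-567.1 -452.9    7.8] az 1.8
```

Request:
move_arm(
  targets=[
    {"ax": 0, "ay": 0, "az": 1.8, "tx": -567, "ty": -453, "tz": 8, "fingers": -0.3},
    {"ax": 0, "ay": 0, "az": 1.8, "tx": -567, "ty": -453, "tz": 8, "fingers": -0.3},
    {"ax": 0, "ay": 0, "az": 1.8, "tx": -567, "ty": -453, "tz": 8, "fingers": -0.3},
    {"ax": 0, "ay": 0, "az": 1.8, "tx": -567, "ty": -453, "tz": 8, "fingers": -0.3},
    {"ax": 0, "ay": 0, "az": 1.8, "tx": -567, "ty": -453, "tz": 8, "fingers": -0.3},
    {"ax": 0, "ay": 0, "az": 1.8, "tx": -567, "ty": -453, "tz": 8, "fingers": -0.3},
    {"ax": 0, "ay": 0, "az": 1.8, "tx": -567, "ty": -453, "tz": 8, "fingers": -0.3},
    {"ax": 0, "ay": 0, "az": 1.8, "tx": -567, "ty": -453, "tz": 8, "fingers": -0.3},
  ],
)

```text
time: 0.77
tcp_pos: [0.4196, 0.2545, 0.2292]
orientation: [[-0.101, 0.995, -0.0], [0.995, 0.101, -0.0], [-0.0, -0.0, -1.0]]
ft_force: [1.2, 0.8, 0.0]
finger_gap: 0.651
grasp_force: 0.0
```

```bash
python3 -c "
from h import *
go((.584,-.1,.225,-39.7))"
```

```text
t 0.7667 p [0.4196 0.2545 0.2292] yaw 5.8 F [1.2 0.8 0. ] gap 0.651 q6 0.32
[-369.3  127.7    4.2] az 0.794
```

Request:
move_arm(
  targets=[
    {"ax": 0, "ay": 0, "az": 0.79, "tx": -369, "ty": 128, "tz": 4, "fingers": -0.3},
    {"ax": 0, "ay": 0, "az": 0.79, "tx": -369, "ty": 128, "tz": 4, "fingers": -0.3},
    {"ax": 0, "ay": 0, "az": 0.79, "tx": -369, "ty": 128, "tz": 4, "fingers": -0.3},
    {"ax": 0, "ay": 0, "az": 0.79, "tx": -369, "ty": 128, "tz": 4, "fingers": -0.3},
    {"ax": 0, "ay": 0, "az": 0.79, "tx": -369, "ty": 128, "tz": 4, "fingers": -0.3},
    {"ax": 0, "ay": 0, "az": 0.79, "tx": -369, "ty": 128, "tz": 4, "fingers": -0.3},
    {"ax": 0, "ay": 0, "az": 0.79, "tx": -369, "ty": 128, "tz": 4, "fingers": -0.3},
    {"ax": 0, "ay": 0, "az": 0.79, "tx": -369, "ty": 128, "tz": 4, "fingers": -0.3},
  ],
)

```text
time: 1.43
tcp_pos: [0.562, -0.0472, 0.2257]
orientation: [[0.634, 0.773, -0.0], [0.773, -0.634, 0.0], [-0.0, -0.0, -1.0]]
ft_force: [0.5, 0.9, -0.0]
finger_gap: 0.646
grasp_force: 0.0
```

Request:
move_arm(
  targets=[
    {"ax": 0, "ay": 0, "az": 0, "tx": -55, "ty": 19, "tz": 0, "fingers": -0.3},
    {"ax": 0, "ay": 0, "az": 0, "tx": -55, "ty": 19, "tz": 0, "fingers": -0.3},
    {"ax": 0, "ay": 0, "az": 0, "tx": -55, "ty": 19, "tz": 0, "fingers": -0.3},
  ],
)

```text
time: 1.68
tcp_pos: [0.5406, -0.1031, 0.2254]
orientation: [[0.634, 0.773, -0.001], [0.773, -0.634, -0.0], [-0.001, -0.001, -1.0]]
ft_force: [-0.1, 0.1, 0.8]
finger_gap: 0.648
grasp_force: 0.0
```

```bash
python3 - <<'E'
from h import *
go((.584,-.1,.144,-39.7))
p=camera_params('wrist');im,d=camera('wrist');cv2.imwrite('pics/w1.png',im)
p2=camera_params('wrist')
for b in blobs(im,(105,120,30),(130,255,255),amin=100): print(b, ray(p2,*b[0],.13).round(4))
print('exp',pix(p2,np.array([.5845,-.1003,.15])))
E
```

```text
t 1.6833 p [ 0.5406 -0.1031  0.2254] yaw -39.3 F [-0.1  0.1  0.8] gap 0.648 q6 0.39
[30.  31.7 81.3] az 0.006
([449.1, 37.9], [414, 0, 58, 82, 135]) [ 0.6986 -0.0793  0.13  ]
exp (np.float64(326.01778210170716), np.float64(185.6015295990448))
```

View pics/w1.png

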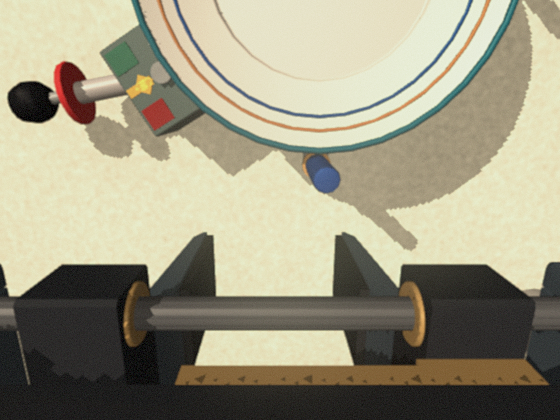

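The wrist view shows the blue peg top at (325,178), the pointer near (141,85), the red patch at (158,113), the collar at (75,92) and the knob at (33,101).

```bash
python3 - <<'E'
from h import *
p=camera_params('wrist');im=cv2.imread('pics/w1.png')
b=blobs(im,(105,80,30),(130,255,255),(300,140,350,200),50);print(b)
P=ray(p,325,178,.15);print('blue',P.round(4))
for n,bb in (('yel',blobs(im,(18,120,80),(35,255,255),(110,60,170,120),30)),('red',blobs(im,(0,120,60),(8,255,255),(130,80,190,135),30)),('grn',blobs(im,(40,60,30),(95,255,255),(100,30,145,75),30))):
  for q in bb: print(n,q,ray(p,*q[0],.071).round(4))
print('pivot bolt',ray(p,161,72,.072).round(4),'knob',ray(p,33,101,.055).round(4),'fl',ray(p,70,92,.05).round(4))
go((P[0],P[1],.144,-39.7))
E
```

```text
[([323.9, 176.4], [307, 158, 32, 34, 622])]
blue [ 0.5869 -0.096   0.15  ]
yel ([140.8, 86.1], [126, 75, 28, 24, 377]) [0.5177 0.0355 0.071 ]
red ([157.6, 113.8], [142, 98, 32, 32, 573]) [0.5131 0.0119 0.071 ]
grn ([121.1, 58.5], [105, 42, 33, 33, 623]) [0.5203 0.0596 0.071 ]
pivot bolt [0.5375 0.0327 0.072 ] knob [0.4355 0.0883 0.055 ] fl [0.463  0.0753 0.05  ]
t 1.7333 p [ 0.541  -0.1014  0.2255] yaw -39.3 F [ 0.7  0.7 -0.5] gap 0.656 q6 0.39
[33.2 32.2 81.5] az 0.007
```

```bash
python3 -c "
from h import *
go((.5857,-.098,.145,-39.7))"
```

```text
t 1.7333 p [ 0.541  -0.1014  0.2255] yaw -39.3 F [ 0.7  0.7 -0.5] gap 0.656 q6 0.39
[30.9 32.5 80.5] az 0.007
```

Request:
move_arm(
  targets=[
    {"ax": 0, "ay": 0, "az": 0.007, "tx": 31, "ty": 32.5, "tz": 0, "fingers": -0.3},
    {"ax": 0, "ay": 0, "az": 0.007, "tx": 31, "ty": 32.5, "tz": 0, "fingers": -0.3},
    {"ax": 0, "ay": 0, "az": 0.007, "tx": 31, "ty": 32.5, "tz": 25, "fingers": -0.3},
    {"ax": 0, "ay": 0, "az": 0.007, "tx": 31, "ty": 32.5, "tz": 50, "fingers": -0.3},
    {"ax": 0, "ay": 0, "az": 0.007, "tx": 31, "ty": 32.5, "tz": 70, "fingers": -0.3},
    {"ax": 0, "ay": 0, "az": 0.007, "tx": 31, "ty": 32.5, "tz": 80, "fingers": -0.3},
    {"ax": 0, "ay": 0, "az": 0.007, "tx": 31, "ty": 32.5, "tz": 80, "fingers": 0},
    {"ax": 0, "ay": 0, "az": 0.007, "tx": 31, "ty": 32.5, "tz": 80, "fingers": 0.3},
  ],
  squeeze=5,
)

```text
time: 2.4
tcp_pos: [0.5867, -0.0956, 0.1461]
orientation: [[0.636, 0.772, -0.0], [0.772, -0.636, 0.0], [-0.0, -0.0, -1.0]]
ft_force: [0.1, -0.5, 0.0]
finger_gap: 0.533
grasp_force: 0.0
```

Request:
move_arm(
  targets=[
    {"ax": 0, "ay": 0, "az": 0, "tx": 0, "ty": 0, "tz": 0, "fingers": 0.9},
    {"ax": 0, "ay": 0, "az": 0, "tx": 0, "ty": 0, "tz": 0, "fingers": 0.9},
    {"ax": 0, "ay": 0, "az": 0, "tx": 0, "ty": 0, "tz": 0, "fingers": 0.9},
    {"ax": 0, "ay": 0, "az": 0, "tx": 0, "ty": 0, "tz": 0, "fingers": 0.9},
    {"ax": 0, "ay": 0, "az": 0, "tx": 0, "ty": 0, "tz": 0, "fingers": 0.9},
  ],
)

```text
time: 2.82
tcp_pos: [0.5868, -0.0963, 0.1464]
orientation: [[0.637, 0.771, 0.001], [0.771, -0.637, -0.0], [0.0, 0.001, -1.0]]
ft_force: [0.7, -0.7, 6.4]
finger_gap: 0.195
grasp_force: 5.0
```

```bash
cat > arc.py <<'E'
from h import *
import sys
s=telemetry.observe();R=np.array(s['orientation']);p=np.array(s['tcp_pos']);c=np.array([.675,.0085])
v=p[:2]-c;a0=np.arctan2(v[1],v[0])%(2*np.pi);r=np.linalg.norm(v);print('a0',a0,'r',r,'F',s['ft_force'],'gap',s['finger_gap'])
a1=float(sys.argv[1])
for k in range(1,9):
    a=a0+(a1-a0)*k/8;q=c+.141*np.array([np.cos(a),np.sin(a)]);d=R.T@np.r_[q-p[:2],0]*1e3
    print(d.round(1),round(a0-a,3))
E
python3 arc.py 3.68
```

```text
a0 4.012368054192728 r 0.1369606470535987 F [ 0.73624028 -0.7297688   6.41339495] gap 0.19510212028895194
[-3.9 -5.9 -0. ] 0.042
[ -3.4 -11.7  -0. ] 0.083
[ -2.8 -17.6  -0. ] 0.125
[ -1.9 -23.3  -0. ] 0.166
[ -0.7 -29.1  -0. ] 0.208
[  0.7 -34.8  -0. ] 0.249
[  2.3 -40.4  -0. ] 0.291
[  4.1 -46.   -0. ] 0.332
```

Request:
move_arm(
  targets=[
    {"ax": 0, "ay": 0, "az": 0.042, "tx": -1, "ty": -5.9, "tz": 0, "fingers": 0.9},
    {"ax": 0, "ay": 0, "az": 0.083, "tx": -1, "ty": -11.7, "tz": 0, "fingers": 0.9},
    {"ax": 0, "ay": 0, "az": 0.125, "tx": -1, "ty": -17.5, "tz": 0, "fingers": 0.9},
    {"ax": 0, "ay": 0, "az": 0.166, "tx": 0, "ty": -23.3, "tz": 0, "fingers": 0.9},
    {"ax": 0, "ay": 0, "az": 0.208, "tx": 1, "ty": -29, "tz": 0, "fingers": 0.9},
    {"ax": 0, "ay": 0, "az": 0.249, "tx": 2.5, "ty": -34.8, "tz": 0, "fingers": 0.9},
    {"ax": 0, "ay": 0, "az": 0.291, "tx": 4, "ty": -40.4, "tz": 0, "fingers": 0.9},
    {"ax": 0, "ay": 0, "az": 0.332, "tx": 6, "ty": -46, "tz": 0, "fingers": 0.9},
  ],
)

```text
time: 3.48
tcp_pos: [0.5557, -0.062, 0.1464]
orientation: [[0.854, 0.52, 0.002], [0.52, -0.854, -0.0], [0.002, 0.001, -1.0]]
ft_force: [4.7, 1.3, 0.9]
finger_gap: 0.197
grasp_force: 5.0
```

```bash
python3 arc.py 3.35
```

```text
a0 3.675580779019862 r 0.13858780607699414 F [4.65736252 1.31104292 0.92543495] gap 0.1971701628909394
[-2.2 -5.8 -0. ] 0.041
[ -1.8 -11.5  -0. ] 0.081
[ -1.1 -17.2  -0. ] 0.122
[ -0.3 -22.9  -0. ] 0.163
[  0.9 -28.5  -0. ] 0.203
[  2.2 -34.1  -0. ] 0.244
[  3.8 -39.6  -0. ] 0.285
[  5.6 -45.   -0. ] 0.326
```

Request:
move_arm(
  targets=[
    {"ax": 0, "ay": 0, "az": 0.041, "tx": -1, "ty": -5.8, "tz": 0, "fingers": 0.9},
    {"ax": 0, "ay": 0, "az": 0.081, "tx": -1, "ty": -11.5, "tz": 0, "fingers": 0.9},
    {"ax": 0, "ay": 0, "az": 0.122, "tx": -1, "ty": -17.2, "tz": 0, "fingers": 0.9},
    {"ax": 0, "ay": 0, "az": 0.163, "tx": 0, "ty": -22.9, "tz": 0, "fingers": 0.9},
    {"ax": 0, "ay": 0, "az": 0.203, "tx": 1, "ty": -28.5, "tz": 0, "fingers": 0.9},
    {"ax": 0, "ay": 0, "az": 0.244, "tx": 2.2, "ty": -34.1, "tz": 0, "fingers": 0.9},
    {"ax": 0, "ay": 0, "az": 0.285, "tx": 3.8, "ty": -39.6, "tz": 0, "fingers": 0.9},
    {"ax": 0, "ay": 0, "az": 0.326, "tx": 5.6, "ty": -45, "tz": 0, "fingers": 0.9},
  ],
)

```text
time: 4.15
tcp_pos: [0.5375, -0.0208, 0.1465]
orientation: [[0.976, 0.219, 0.003], [0.219, -0.976, -0.0], [0.003, 0.001, -1.0]]
ft_force: [5.6, 0.6, 0.5]
finger_gap: 0.193
grasp_force: 5.0
```

```bash
python3 arc.py 2.992
```

```text
a0 3.3513587616304936 r 0.14062465857190418 F [5.55007829 0.55451395 0.54953214] gap 0.19331381857207036
[-0.2 -6.3 -0. ] 0.045
[  0.3 -12.6  -0. ] 0.09
[  1.1 -18.9  -0. ] 0.135
[  2.2 -25.2  -0. ] 0.18
[  3.5 -31.4  -0. ] 0.225
[  5.1 -37.5  -0. ] 0.27
[  7.  -43.5  -0. ] 0.314
[  9.2 -49.5  -0. ] 0.359
```

Request:
move_arm(
  targets=[
    {"ax": 0, "ay": 0, "az": 0.045, "tx": 0, "ty": -6.3, "tz": 0, "fingers": 0.9},
    {"ax": 0, "ay": 0, "az": 0.09, "tx": 0.3, "ty": -12.6, "tz": 0, "fingers": 0.9},
    {"ax": 0, "ay": 0, "az": 0.135, "tx": 1.1, "ty": -18.9, "tz": 0, "fingers": 0.9},
    {"ax": 0, "ay": 0, "az": 0.18, "tx": 2.2, "ty": -25.2, "tz": 0, "fingers": 0.9},
    {"ax": 0, "ay": 0, "az": 0.225, "tx": 3.5, "ty": -31.4, "tz": 0, "fingers": 0.9},
    {"ax": 0, "ay": 0, "az": 0.27, "tx": 5.1, "ty": -37.5, "tz": 0, "fingers": 0.9},
    {"ax": 0, "ay": 0, "az": 0.314, "tx": 7, "ty": -43.5, "tz": 0, "fingers": 0.9},
    {"ax": 0, "ay": 0, "az": 0.337, "tx": 8.1, "ty": -46.5, "tz": 0, "fingers": 0.9},
  ],
)

```text
time: 4.82
tcp_pos: [0.5351, 0.0266, 0.1465]
orientation: [[0.993, -0.116, 0.003], [-0.116, -0.993, -0.0], [0.003, -0.0, -1.0]]
ft_force: [5.7, -1.3, 0.9]
finger_gap: 0.193
grasp_force: 5.0
```

Request:
move_arm(
  targets=[
    {"ax": 0, "ay": 0, "az": 0.01, "tx": 0, "ty": -1.5, "tz": 0, "fingers": 0.9},
    {"ax": 0, "ay": 0, "az": 0.01, "tx": 0, "ty": -1.5, "tz": 0, "fingers": 0.9},
  ],
)

```text
time: 4.98
tcp_pos: [0.5353, 0.0279, 0.1465]
orientation: [[0.992, -0.124, 0.003], [-0.124, -0.992, -0.0], [0.003, -0.0, -1.0]]
ft_force: [6.0, -0.9, 1.1]
finger_gap: 0.192
grasp_force: 5.0
```

```bash
python3 - <<'E'
from h import *
go((.535,.03,.146,-98.6))
im,d=camera('wrist');p=camera_params('wrist');cv2.imwrite('pics/w2.png',im)
im,d=camera('top');cv2.imwrite('pics/t2.png',im)
print(blobs(im,(105,120,30),(130,255,255),(190,85,320,265)))
E
```

```text
t 4.9833 p [0.5353 0.0279 0.1465] yaw -97.1 F [ 6.  -0.9  1.1] gap 0.192 q6 1.64
[-0.5 -2.   0.5] az 0.025
[([268.2, 137.3], [265, 134, 7, 8, 45])]
```

View pics/w2.png

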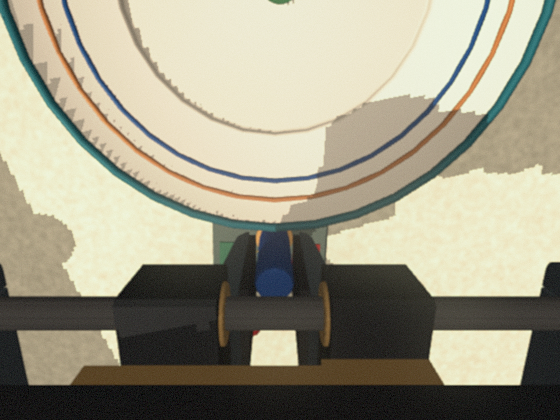

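The peg is held at (275,265) and hides the pointer. I'll release it, lift, and check the alignment from above.

Request:
move_arm(
  targets=[
    {"ax": 0, "ay": 0, "az": 0, "tx": 0, "ty": 0, "tz": 0, "fingers": 0.4},
    {"ax": 0, "ay": 0, "az": 0, "tx": 0, "ty": 0, "tz": 0, "fingers": 0.2},
    {"ax": 0, "ay": 0, "az": 0, "tx": 0, "ty": 0, "tz": 0, "fingers": 0},
    {"ax": 0, "ay": 0, "az": 0, "tx": 0, "ty": 0, "tz": 0, "fingers": -0.1},
    {"ax": 0, "ay": 0, "az": 0, "tx": 0, "ty": 0, "tz": -40, "fingers": -0.1},
    {"ax": 0, "ay": 0, "az": 0, "tx": 0, "ty": 0, "tz": -80, "fingers": -0.3},
    {"ax": 0, "ay": 0, "az": 0, "tx": -40, "ty": 0, "tz": -100, "fingers": -0.3},
    {"ax": 0, "ay": 0, "az": 0, "tx": -80, "ty": 0, "tz": -100, "fingers": -0.3},
  ],
)

```text
time: 5.75
tcp_pos: [0.4582, 0.0372, 0.2493]
orientation: [[0.992, -0.124, 0.007], [-0.124, -0.992, -0.0], [0.007, -0.001, -1.0]]
ft_force: [0.2, 0.9, 0.8]
finger_gap: 0.65
grasp_force: 0.0
```

Request:
move_arm(
  targets=[
    {"ax": 0, "ay": 0, "az": 0, "tx": -20, "ty": 0, "tz": 0, "fingers": -0.6},
    {"ax": 0, "ay": 0, "az": 0, "tx": -20, "ty": 0, "tz": 0, "fingers": -1},
    {"ax": 0, "ay": 0, "az": 0, "tx": -20, "ty": 0, "tz": 0, "fingers": -1},
  ],
)

```text
time: 6.0
tcp_pos: [0.435, 0.0401, 0.2462]
orientation: [[0.992, -0.124, 0.001], [-0.124, -0.992, -0.0], [0.001, -0.0, -1.0]]
ft_force: [0.6, -0.4, -0.8]
finger_gap: 0.838
grasp_force: 0.0
```

```bash
python3 - <<'E'
from h import *
im,d=camera('wrist');p=camera_params('wrist');cv2.imwrite('pics/w3.png',im)
go((.535,.03,.146,-98.6))
for n,lo,hi,z in (('blue',(105,80,30),(130,255,255),.13),('yel',(18,120,80),(35,255,255),.071),('red',(0,120,60),(8,255,255),.071),('grn',(40,60,30),(95,255,255),.071)):
  for q in blobs(im,lo,hi,None,120): print(n,q,ray(p,*q[0],z).round(4))
E
```

```text
t 6.05 p [0.4361 0.04   0.2461] yaw -97.1 F [0.  0.6 0.2] gap 0.881 q6 1.65
[ 99.3  -2.4 100.2] az 0.026
blue ([274.0, 11.0], [208, 0, 134, 19, 236]) [0.5715 0.0231 0.13  ]
blue ([273.4, 65.6], [261, 51, 26, 32, 609]) [0.5383 0.0276 0.13  ]
yel ([269.7, 98.1], [261, 85, 19, 29, 294]) [0.5185 0.0333 0.071 ]
yel ([89.2, 311.1], [85, 286, 13, 48, 124]) [0.3387 0.2381 0.071 ]
yel ([297.9, 375.3], [220, 367, 160, 17, 1381]) [0.2366 0.0393 0.071 ]
yel ([397.9, 375.3], [384, 366, 32, 18, 175]) [ 0.2235 -0.0655  0.071 ]
red ([297.9, 100.1], [288, 88, 21, 25, 511]) [0.5139 0.0097 0.071 ]
red ([238.2, 161.2], [213, 149, 51, 24, 494]) [0.4687 0.0679 0.071 ]
grn ([271.9, 31.9], [150, 0, 250, 54, 1272]) [0.5692 0.025  0.071 ]
grn ([241.6, 98.3], [232, 87, 20, 24, 432]) [0.5213 0.057  0.071 ]
```

View pics/w3.png

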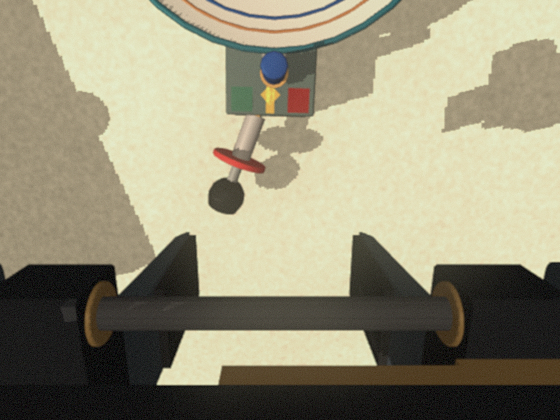

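The view shows the peg top at (274,63), the pointer at (270,98), green at (242,98) and red at (298,100). The peg is about 2.6 mm to the right of the line. I'll cross-check with the top camera.

```bash
python3 - <<'E'
from h import *
p=camera_params('wrist');im=cv2.imread('pics/w3.png')
q=blobs(im,(105,80,30),(130,255,255),(255,48,295,85),50);print(q)
l=np.array([.0074,.0473]);l/=np.linalg.norm(l)
for u,v,z in ((274.2,64,.15),(273.4,67,.14)):
    P=ray(p,u,v,z);print(P.round(4),'lat',((P[:2]-[.5181,.0333])@l).round(4))
im,d=camera('top');p=camera_params('top');cv2.imwrite('pics/c2.png',cv2.resize(im[85:265,185:325],None,fx=3.3,fy=3.3,interpolation=cv2.INTER_CUBIC))
print(blobs(im,(105,100,25),(130,255,255),(190,85,320,265)))
E
```

```text
[([273.4, 65.6], [261, 51, 26, 32, 609])]
[0.5373 0.0273 0.15  ] lat -0.003
[0.5365 0.0279 0.14  ] lat -0.0025
[([253.0, 116.0], [251, 116, 5, 1, 5]), ([268.3, 137.4], [265, 134, 8, 8, 48])]
```

View pics/c2.png

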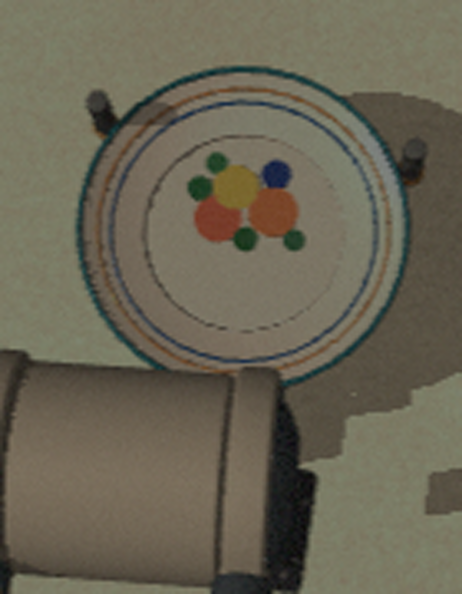

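```bash
python3 - <<'E'
from h import *
p=camera_params('top')
f=lambda x,y,z: ray(p,185+x/3.3,85+y/3.3,z)[:2]
a,b=f(98,100,.15),f(415,148,.15);v=a-b;print(a,b,np.linalg.norm(v),'blue dir',np.arctan2(v[1],v[0])+np.pi/2, a+b-(a+b)/2)
go((.535,.0325,.246,-98.9),(.535,.0325,.146,-98.9))
E
```

```text
[0.75906581 0.11862628] [ 0.72772447 -0.12229789] 0.2429541834318048 blue dir 3.0122311105483472 [ 0.74339514 -0.0018358 ]
t 6.1 p [0.4365 0.0398 0.2459] yaw -97.1 F [ 0.9 -0.8  0.3] gap 0.926 q6 1.65
[98.6 -4.9  0. ] az 0.031
[ 98.5  -4.9 100. ] az 0.031
```

Request:
move_arm(
  targets=[
    {"ax": 0, "ay": 0, "az": 0.031, "tx": 40, "ty": -2, "tz": 0, "fingers": -0.3},
    {"ax": 0, "ay": 0, "az": 0.031, "tx": 80, "ty": -3, "tz": 0, "fingers": -0.3},
    {"ax": 0, "ay": 0, "az": 0.031, "tx": 99.5, "ty": -3.3, "tz": 0, "fingers": -0.3},
    {"ax": 0, "ay": 0, "az": 0.031, "tx": 99.5, "ty": -3.3, "tz": 20, "fingers": -0.3},
    {"ax": 0, "ay": 0, "az": 0.031, "tx": 99.5, "ty": -3.3, "tz": 55, "fingers": -0.3},
    {"ax": 0, "ay": 0, "az": 0.031, "tx": 99.5, "ty": -3.3, "tz": 85, "fingers": -0.2},
    {"ax": 0, "ay": 0, "az": 0.031, "tx": 99.5, "ty": -3.3, "tz": 99, "fingers": 0},
    {"ax": 0, "ay": 0, "az": 0.031, "tx": 99.5, "ty": -3.3, "tz": 99, "fingers": 0.2},
  ],
)

```text
time: 6.77
tcp_pos: [0.5339, 0.0308, 0.1432]
orientation: [[0.988, -0.155, -0.006], [-0.155, -0.988, 0.0], [-0.006, 0.001, -1.0]]
ft_force: [-0.9, -0.6, -0.5]
finger_gap: 0.485
grasp_force: 0.0
```

Request:
move_arm(
  targets=[
    {"ax": 0, "ay": 0, "az": 0, "tx": 0, "ty": 0, "tz": 0, "fingers": 0.4},
    {"ax": 0, "ay": 0, "az": 0, "tx": 0, "ty": 0, "tz": 0, "fingers": 0.55},
    {"ax": 0, "ay": 0, "az": 0, "tx": 0, "ty": 0, "tz": 0, "fingers": 0.7},
    {"ax": 0, "ay": 0, "az": 0, "tx": 0, "ty": 0, "tz": 0, "fingers": 0.8},
    {"ax": 0, "ay": 0, "az": 0, "tx": 0, "ty": 0, "tz": 0, "fingers": 0.9},
  ],
)

```text
time: 7.18
tcp_pos: [0.5357, 0.0308, 0.1479]
orientation: [[0.988, -0.155, 0.002], [-0.155, -0.988, -0.0], [0.002, -0.0, -1.0]]
ft_force: [1.3, -0.3, 6.9]
finger_gap: 0.192
grasp_force: 5.0
```

```bash
python3 - <<'E'
from h import *
go((.5357,.0307,.146,-98.9))
E
```

```text
t 7.1833 p [0.5357 0.0308 0.1479] yaw -98.9 F [ 1.3 -0.3  6.9] gap 0.192 q6 1.67
[0.  0.1 1.9] az 0.0
```

Gripped on target. I'll release, lift and back off to re-check.

Request:
move_arm(
  targets=[
    {"ax": 0, "ay": 0, "az": 0, "tx": 0, "ty": 0, "tz": 0, "fingers": 0.4},
    {"ax": 0, "ay": 0, "az": 0, "tx": 0, "ty": 0, "tz": 0, "fingers": 0.2},
    {"ax": 0, "ay": 0, "az": 0, "tx": 0, "ty": 0, "tz": 0, "fingers": 0},
    {"ax": 0, "ay": 0, "az": 0, "tx": 0, "ty": 0, "tz": 0, "fingers": -0.1},
    {"ax": 0, "ay": 0, "az": 0, "tx": 0, "ty": 0, "tz": -40, "fingers": -0.1},
    {"ax": 0, "ay": 0, "az": 0, "tx": 0, "ty": 0, "tz": -80, "fingers": -0.5},
    {"ax": 0, "ay": 0, "az": 0, "tx": -40, "ty": 0, "tz": -100, "fingers": -1},
    {"ax": 0, "ay": 0, "az": 0, "tx": -80, "ty": 0, "tz": -100, "fingers": -1},
  ],
)

```text
time: 7.85
tcp_pos: [0.4596, 0.0429, 0.2502]
orientation: [[0.988, -0.155, 0.007], [-0.155, -0.988, -0.0], [0.007, -0.001, -1.0]]
ft_force: [-0.6, 0.6, 0.0]
finger_gap: 0.736
grasp_force: 0.0
```

Request:
move_arm(
  targets=[
    {"ax": 0, "ay": 0, "az": 0, "tx": -20, "ty": 0, "tz": 0, "fingers": -1},
    {"ax": 0, "ay": 0, "az": 0, "tx": -20, "ty": 0, "tz": 0, "fingers": -1},
    {"ax": 0, "ay": 0, "az": 0, "tx": -20, "ty": 0, "tz": 0, "fingers": -1},
    {"ax": 0, "ay": 0, "az": 0, "tx": -20, "ty": 0, "tz": 0, "fingers": -1},
  ],
)

```text
time: 8.18
tcp_pos: [0.4379, 0.0461, 0.2469]
orientation: [[0.988, -0.155, 0.001], [-0.155, -0.988, -0.0], [0.001, -0.0, -1.0]]
ft_force: [0.5, 0.1, -0.6]
finger_gap: 0.996
grasp_force: 0.0
```

```bash
cat > chk.py <<'E'
from h import *
p=camera_params('wrist');im,d=camera('wrist');cv2.imwrite('pics/wc.png',im);np.savez('wc.npz',view=p['view'])
B={}
for n,lo,hi,z,bx in (('blue',(105,80,30),(130,255,255),.14,(230,40,330,95)),('yel',(18,120,80),(35,255,255),.071,(200,70,350,140)),('red',(0,120,60),(8,255,255),.071,(270,70,350,140)),('grn',(40,60,30),(95,255,255),.071,(200,75,280,140)),('flange',(0,120,60),(8,255,255),.05,(160,130,290,200)),('knob',(0,0,0),(180,255,60),.05,(180,170,300,228))):
  q=max(blobs(im,lo,hi,bx,50),key=lambda t:t[1][4],default=None)
  if q: B[n]=ray(p,*q[0],z)[:2]; print(n,q,B[n].round(4))
l=B['grn']-B['red'];l/=np.linalg.norm(l);print('front',np.arctan2(l[1],l[0])+np.pi/2)
m=(B['grn']+B['red']+B['yel'])/3
print('peg lat',((B['blue']-m)@l).round(4))
f=np.array([-l[1],l[0]]);pv=(B['yel'])-f*.025;print('pivot',pv.round(4))
for k in ('flange','knob'):
    if k in B: v=B[k]-pv;print(k,np.linalg.norm(v).round(4),np.arctan2(v[1],v[0]).round(3))
im,d=camera('top');cv2.imwrite('pics/tc.png',im)
E
python3 chk.py; python3 -c "
from h import *
go((.5357,.0307,.146,-98.9))"
```

```text
blue ([273.6, 68.9], [261, 55, 27, 30, 590]) [0.5368 0.031 ]
yel ([274.1, 100.9], [265, 90, 19, 26, 294]) [0.5172 0.0336]
red ([302.6, 101.4], [292, 90, 22, 24, 490]) [0.5131 0.0097]
grn ([246.4, 101.9], [236, 90, 21, 25, 431]) [0.5201 0.0571]
flange ([244.3, 164.3], [219, 152, 52, 23, 492]) [0.4647 0.0705]
front 2.9949449451865764
peg lat 0.0005
pivot [0.542 0.03 ]
flange 0.0873 2.659
t 8.2833 p [0.4381 0.0461 0.2466] yaw -98.9 F [1.5 0.1 0.1] gap 0.998 q6 1.7
[9.880e+01 1.000e-01 1.006e+02] az -0.0
```

```bash
cat > lev.py <<'E'
from h import *
PV=np.array([.537,.031])
def L(a,l,z,th,yaw=None):
    u=np.array([np.cos(th),np.sin(th)]);n=np.array([u[1],-u[0]]);q=PV+a*u+l*n
    return (q[0],q[1],z,np.degrees(th)-180 if yaw is None else yaw)
E
python3 -c "
from lev import *
go(L(.1185,.030,.2466,2.642),L(.1185,.030,.048,2.642))"
```

```text
t 8.2833 p [0.4381 0.0461 0.2466] yaw -98.9 F [1.5 0.1 0.1] gap 0.998 q6 1.7
[ -1.4 -68.6   0. ] az -1.227
[ -1.4 -68.6 198.6] az -1.227
```

Request:
move_arm(
  targets=[
    {"ax": 0, "ay": 0, "az": -1.227, "tx": -1.4, "ty": -68.6, "tz": 0, "fingers": -1},
    {"ax": 0, "ay": 0, "az": -1.227, "tx": -1.4, "ty": -68.6, "tz": 0, "fingers": -1},
    {"ax": 0, "ay": 0, "az": -1.227, "tx": -1.4, "ty": -68.6, "tz": 0, "fingers": -1},
    {"ax": 0, "ay": 0, "az": -1.227, "tx": -1.4, "ty": -68.6, "tz": 0, "fingers": -1},
    {"ax": 0, "ay": 0, "az": -1.227, "tx": -1.4, "ty": -68.6, "tz": 0, "fingers": -1},
    {"ax": 0, "ay": 0, "az": -1.227, "tx": -1.4, "ty": -68.6, "tz": 0, "fingers": -1},
    {"ax": 0, "ay": 0, "az": -1.227, "tx": -1.4, "ty": -68.6, "tz": 0, "fingers": -1},
    {"ax": 0, "ay": 0, "az": -1.227, "tx": -1.4, "ty": -68.6, "tz": 0, "fingers": -1},
  ],
)

```text
time: 8.95
tcp_pos: [0.4471, 0.1142, 0.2463]
orientation: [[0.659, 0.752, -0.001], [0.752, -0.659, -0.0], [-0.0, -0.0, -1.0]]
ft_force: [0.4, 0.4, -1.3]
finger_gap: 1.002
grasp_force: 0.0
```

Request:
move_arm(
  targets=[
    {"ax": 0, "ay": 0, "az": -0.227, "tx": 0, "ty": 0, "tz": 0, "fingers": -1},
    {"ax": 0, "ay": 0, "az": -0.227, "tx": 0, "ty": 0, "tz": 0, "fingers": -1},
    {"ax": 0, "ay": 0, "az": -0.227, "tx": 0, "ty": 0, "tz": 0, "fingers": -1},
  ],
)

```text
time: 9.2
tcp_pos: [0.4471, 0.1141, 0.2464]
orientation: [[0.474, 0.881, -0.0], [0.881, -0.474, -0.0], [-0.0, -0.0, -1.0]]
ft_force: [-0.2, -0.2, 0.5]
finger_gap: 1.002
grasp_force: 0.0
```

```bash
python3 -c "
from lev import *
go(L(.1185,.030,.2466,2.642),L(.1185,.030,.090,2.642),L(.1185,.030,.048,2.642))
im,d=camera('wrist');cv2.imwrite('pics/w4.png',im);p=camera_params('wrist')
for n,q in (('flange',L(.081,0,.05,2.642)),('knob',L(.12,0,.05,2.642)),('ptr',(.517,.0335,.071))): print(n,pix(p,np.array(q[:3])))"
```

```text
t 9.2 p [0.4471 0.1141 0.2464] yaw -28.3 F [-0.2 -0.2  0.5] gap 1.002 q6 0.61
[ 0.1  0.3 -0.2] az 0.006
[1.000e-01 3.000e-01 1.564e+02] az 0.006
[1.000e-01 4.000e-01 1.984e+02] az 0.006
flange (np.float64(312.0448986160132), np.float64(216.91929573695302))
knob (np.float64(272.54061211054335), np.float64(216.96481578427455))
ptr (np.float64(380.4059447585955), np.float64(230.99264586310608))
```

View pics/w4.png

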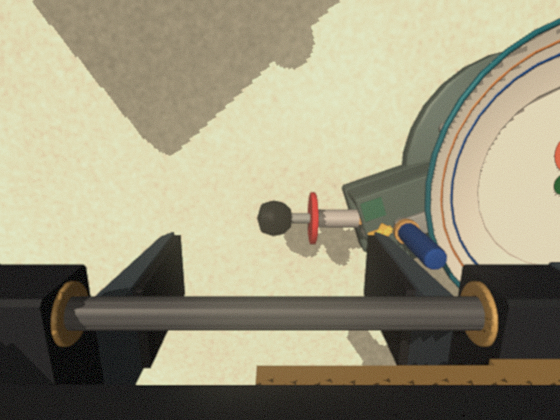

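The flange is at (313,218) and the knob at (274,217), within 1 px of where I predicted, so the lever is well located. I'll descend behind the flange on its left.

Request:
move_arm(
  targets=[
    {"ax": 0, "ay": 0, "az": 0, "tx": 0, "ty": 0, "tz": 40, "fingers": -1},
    {"ax": 0, "ay": 0, "az": 0, "tx": 0, "ty": 0, "tz": 80, "fingers": -1},
    {"ax": 0, "ay": 0, "az": 0, "tx": 0, "ty": 0, "tz": 115, "fingers": -1},
    {"ax": 0, "ay": 0, "az": 0, "tx": 0, "ty": 0, "tz": 145, "fingers": -1},
    {"ax": 0, "ay": 0, "az": 0, "tx": 0, "ty": 0, "tz": 165, "fingers": -1},
    {"ax": 0, "ay": 0, "az": 0, "tx": 0, "ty": 0, "tz": 182, "fingers": -1},
    {"ax": 0, "ay": 0, "az": 0, "tx": 0, "ty": 0, "tz": 198, "fingers": -1},
    {"ax": 0, "ay": 0, "az": 0, "tx": 0, "ty": 0, "tz": 198, "fingers": -1},
  ],
)

```text
time: 9.92
tcp_pos: [0.4455, 0.114, 0.0463]
orientation: [[0.482, 0.876, -0.004], [0.876, -0.482, -0.0], [-0.002, -0.003, -1.0]]
ft_force: [-0.6, 0.6, 0.7]
finger_gap: 0.996
grasp_force: 0.0
```

```bash
python3 -c "
from lev import *
go(L(.1185,.0265,.048,2.642),L(.1235,.0265,.048,2.642),L(.1365,.0265,.048,2.642))"
```

```text
t 9.9167 p [0.4455 0.114  0.0463] yaw -28.8 F [-0.6  0.6  0.7] gap 0.996 q6 0.62
[-2.5  1.6 -1.7] az -0.004
[-2.5 -3.4 -1.7] az -0.004
[ -2.6 -16.4  -1.7] az -0.004
```

Request:
move_arm(
  targets=[
    {"ax": 0, "ay": 0, "az": 0, "tx": -2, "ty": -2, "tz": 0, "fingers": -1},
    {"ax": 0, "ay": 0, "az": 0, "tx": -4, "ty": -4, "tz": 0, "fingers": -1},
    {"ax": 0, "ay": 0, "az": 0, "tx": -4, "ty": -7, "tz": 0, "fingers": -1},
    {"ax": 0, "ay": 0, "az": 0, "tx": -4, "ty": -10, "tz": 0, "fingers": -1},
    {"ax": 0, "ay": 0, "az": 0, "tx": -4, "ty": -13, "tz": 0, "fingers": -1},
    {"ax": 0, "ay": 0, "az": 0, "tx": -4, "ty": -15, "tz": 0, "fingers": -1},
    {"ax": 0, "ay": 0, "az": 0, "tx": -4, "ty": -15, "tz": 0, "fingers": -1},
  ],
)

```text
time: 10.5
tcp_pos: [0.4324, 0.1179, 0.0498]
orientation: [[0.479, 0.878, 0.003], [0.878, -0.479, 0.0], [0.002, 0.003, -1.0]]
ft_force: [6.7, -6.7, -6.2]
finger_gap: 1.001
grasp_force: 4.0
```

```bash
python3 -c "
from lev import *
go(L(.1365,.0265,.048,2.642))
im,d=camera('wrist');cv2.imwrite('pics/w5.png',im);p=camera_params('wrist')
print(blobs(im,(0,120,60),(8,255,255),None,60)); print(pix(p,np.array(L(.095,0,.05,2.642)[:3])),pix(p,np.array(L(.12,0,.05,2.642)[:3])))"
```

```text
t 10.5 p [0.4324 0.1179 0.0498] yaw -28.6 F [ 6.7 -6.7 -6.2] gap 1.001 q6 0.63
[ 0.3 -3.1  1.8] az -0.0
[([363.7, 288.6], [351, 279, 27, 18, 375]), ([370.5, 348.8], [351, 330, 36, 36, 1049])]
(np.float64(354.26970343641335), np.float64(332.3539244216754)) (np.float64(301.5042948665288), np.float64(332.4576468511625))
```

```bash
cat > sw.py <<'E'
from lev import *
import sys
t0,t1,da,dl=map(float,sys.argv[1:5])
s=telemetry.observe();p=np.array(s['tcp_pos'])[:2];u=np.array([np.cos(t0),np.sin(t0)]);n=np.array([u[1],-u[0]])
a,l=(p-PV)@u,(p-PV)@n;F=np.array(s['ft_force'])[:2];print('a',a,'l',l,'Fu',F@u,'Fl',F@n)
z=s['tcp_pos'][2];go(*[L(a+da,l+dl,z,t0+(t1-t0)*k/8) for k in range(1,9)])
E
python3 sw.py 2.642 2.87 .0015 -.001
```

```text
a 0.1333224770731491 l 0.0261476117810365 Fu -8.078292189363744 Fl -1.8165206839808201
t 10.55 p [0.4325 0.1178 0.0498] yaw -28.6 F [ 6.2 -5.5 -6.7] gap 1.0 q6 0.63
[-4.9 -2.2 -0. ] az -0.029
[-8.7 -2.7 -0. ] az -0.057
[-12.6  -3.2  -0. ] az -0.086
[-16.5  -3.5  -0. ] az -0.114
[-20.4  -3.7  -0. ] az -0.143
[-24.3  -3.8  -0. ] az -0.171
[-28.2  -3.8  -0.1] az -0.2
[-32.1  -3.7  -0.1] az -0.228
```

Request:
move_arm(
  targets=[
    {"ax": 0, "ay": 0, "az": 0, "tx": -1, "ty": -1.5, "tz": 0, "fingers": -1},
    {"ax": 0, "ay": 0, "az": -0.029, "tx": -4.9, "ty": -2.2, "tz": 0, "fingers": -1},
    {"ax": 0, "ay": 0, "az": -0.057, "tx": -8.7, "ty": -2.7, "tz": 0, "fingers": -1},
    {"ax": 0, "ay": 0, "az": -0.086, "tx": -12.6, "ty": -3.2, "tz": 0, "fingers": -1},
  ],
)

```text
time: 10.88
tcp_pos: [0.4241, 0.1083, 0.0498]
orientation: [[0.401, 0.916, 0.004], [0.916, -0.401, 0.0], [0.002, 0.004, -1.0]]
ft_force: [7.9, -3.7, -7.0]
finger_gap: 0.999
grasp_force: 4.3
```

```bash
python3 sw.py 2.728 2.968 .0 0
```

```text
a 0.13438851555304376 l 0.02538735573854998 Fu -8.688185606306186 Fl -0.194415525772083
t 10.8833 p [0.4241 0.1083 0.0498] yaw -23.6 F [ 7.9 -3.7 -7. ] gap 0.999 q6 0.53
[-4.  -0.7 -0. ] az -0.029
[-8.1 -1.3 -0. ] az -0.059
[-12.2  -1.8  -0. ] az -0.089
[-16.3  -2.1  -0. ] az -0.119
[-20.4  -2.3  -0. ] az -0.149
[-24.5  -2.4  -0.1] az -0.179
[-28.6  -2.4  -0.1] az -0.209
[-32.7  -2.2  -0.1] az -0.239
```

Request:
move_arm(
  targets=[
    {"ax": 0, "ay": 0, "az": -0.03, "tx": -4, "ty": -0.7, "tz": 0, "fingers": -1},
    {"ax": 0, "ay": 0, "az": -0.059, "tx": -8.1, "ty": -1.3, "tz": 0, "fingers": -1},
    {"ax": 0, "ay": 0, "az": -0.089, "tx": -12.2, "ty": -1.8, "tz": 0, "fingers": -1},
    {"ax": 0, "ay": 0, "az": -0.119, "tx": -16.3, "ty": -2.1, "tz": 0, "fingers": -1},
    {"ax": 0, "ay": 0, "az": -0.149, "tx": -20.4, "ty": -2.3, "tz": 0, "fingers": -1},
    {"ax": 0, "ay": 0, "az": -0.179, "tx": -24.5, "ty": -2.4, "tz": 0, "fingers": -1},
    {"ax": 0, "ay": 0, "az": -0.209, "tx": -28.6, "ty": -2.4, "tz": 0, "fingers": -1},
    {"ax": 0, "ay": 0, "az": -0.239, "tx": -32.7, "ty": -2.2, "tz": 0, "fingers": -1},
  ],
)

```text
time: 11.55
tcp_pos: [0.4092, 0.0791, 0.0498]
orientation: [[0.172, 0.985, 0.005], [0.985, -0.172, 0.0], [0.001, 0.005, -1.0]]
ft_force: [7.1, -1.3, -6.4]
finger_gap: 0.997
grasp_force: 4.0
```

```bash
python3 sw.py 2.968 3.208 .0 0
```

```text
a 0.1341473101709871 l 0.02532919062436873 Fu -7.198177123068278 Fl -0.01905868388466514
t 11.55 p [0.4092 0.0791 0.0498] yaw -9.9 F [ 7.1 -1.3 -6.4] gap 0.997 q6 0.22
[-4.  -0.7 -0. ] az -0.03
[-8.1 -1.3 -0. ] az -0.06
[-12.2  -1.7  -0. ] az -0.09
[-16.2  -2.1  -0. ] az -0.12
[-20.3  -2.3  -0. ] az -0.15
[-24.4  -2.4  -0. ] az -0.18
[-28.5  -2.3  -0. ] az -0.21
[-32.6  -2.2  -0. ] az -0.24
```

Request:
move_arm(
  targets=[
    {"ax": 0, "ay": 0, "az": -0.03, "tx": -4, "ty": -0.7, "tz": 0, "fingers": -1},
    {"ax": 0, "ay": 0, "az": -0.06, "tx": -8.1, "ty": -1.3, "tz": 0, "fingers": -1},
    {"ax": 0, "ay": 0, "az": -0.09, "tx": -12.2, "ty": -1.8, "tz": 0, "fingers": -1},
    {"ax": 0, "ay": 0, "az": -0.12, "tx": -16.3, "ty": -2.1, "tz": 0, "fingers": -1},
    {"ax": 0, "ay": 0, "az": -0.15, "tx": -20.3, "ty": -2.3, "tz": 0, "fingers": -1},
    {"ax": 0, "ay": 0, "az": -0.18, "tx": -24.4, "ty": -2.4, "tz": 0, "fingers": -1},
    {"ax": 0, "ay": 0, "az": -0.21, "tx": -28.5, "ty": -2.4, "tz": 0, "fingers": -1},
    {"ax": 0, "ay": 0, "az": -0.24, "tx": -32.6, "ty": -2.2, "tz": 0, "fingers": -1},
  ],
)

```text
time: 12.22
tcp_pos: [0.4016, 0.0473, 0.0498]
orientation: [[-0.067, 0.998, 0.005], [0.998, 0.067, -0.0], [-0.0, 0.005, -1.0]]
ft_force: [7.3, 0.3, -6.7]
finger_gap: 1.002
grasp_force: 4.0
```

```bash
python3 sw.py 3.208 3.348 .0 0
```

```text
a 0.13402490310297666 l 0.02526790811053657 Fu -7.289142091052952 Fl -0.15658981886263623
t 12.2167 p [0.4016 0.0473 0.0498] yaw 3.8 F [ 7.3  0.3 -6.7] gap 1.002 q6 -0.1
[-2.3 -0.4 -0. ] az -0.017
[-4.7 -0.8 -0. ] az -0.035
[-7.1 -1.1 -0. ] az -0.052
[-9.4 -1.4 -0. ] az -0.07
[-11.8  -1.7  -0. ] az -0.087
[-14.2  -1.9  -0. ] az -0.105
[-16.6  -2.1  -0. ] az -0.122
[-18.9  -2.2  -0. ] az -0.14
```

Request:
move_arm(
  targets=[
    {"ax": 0, "ay": 0, "az": -0.017, "tx": -2.3, "ty": -0.4, "tz": 0, "fingers": -1},
    {"ax": 0, "ay": 0, "az": -0.035, "tx": -4.7, "ty": -0.8, "tz": 0, "fingers": -1},
    {"ax": 0, "ay": 0, "az": -0.052, "tx": -7.1, "ty": -1.1, "tz": 0, "fingers": -1},
    {"ax": 0, "ay": 0, "az": -0.07, "tx": -9.4, "ty": -1.4, "tz": 0, "fingers": -1},
    {"ax": 0, "ay": 0, "az": -0.087, "tx": -11.8, "ty": -1.7, "tz": 0, "fingers": -1},
    {"ax": 0, "ay": 0, "az": -0.105, "tx": -14.2, "ty": -1.9, "tz": 0, "fingers": -1},
    {"ax": 0, "ay": 0, "az": -0.122, "tx": -16.6, "ty": -2.1, "tz": 0, "fingers": -1},
    {"ax": 0, "ay": 0, "az": -0.14, "tx": -18.9, "ty": -2.2, "tz": 0, "fingers": -1},
  ],
)

```text
time: 12.88
tcp_pos: [0.4005, 0.0286, 0.0498]
orientation: [[-0.205, 0.979, 0.005], [0.979, 0.205, 0.0], [-0.001, 0.004, -1.0]]
ft_force: [4.9, 18.7, -0.3]
finger_gap: 1.004
grasp_force: 10.7
```

Request:
move_arm(
  targets=[
    {"ax": 0, "ay": 0, "az": 0, "tx": -1, "ty": 0, "tz": 0, "fingers": -1},
    {"ax": 0, "ay": 0, "az": 0, "tx": -1, "ty": 0, "tz": 0, "fingers": -1},
  ],
)

```text
time: 13.05
tcp_pos: [0.3999, 0.0283, 0.0498]
orientation: [[-0.204, 0.979, 0.003], [0.979, 0.204, 0.001], [0.0, 0.003, -1.0]]
ft_force: [4.4, 20.6, 1.8]
finger_gap: 1.005
grasp_force: 14.4
```

```bash
python3 sw.py 3.342 3.342 .0 0 | head -3; python3 -c "
from lev import *
im,d=camera('wrist');cv2.imwrite('pics/w6.png',im)"
```

```text
a 0.13492399293528023 l 0.02464301701886944 Fu -8.355959367399791 Fl 19.282816880291787
t 13.05 p [0.3999 0.0283 0.0498] yaw 11.8 F [ 4.4 20.6  1.8] gap 1.005 q6 -0.29
[-0. -0. -0.] az 0.005
```

View pics/w6.png

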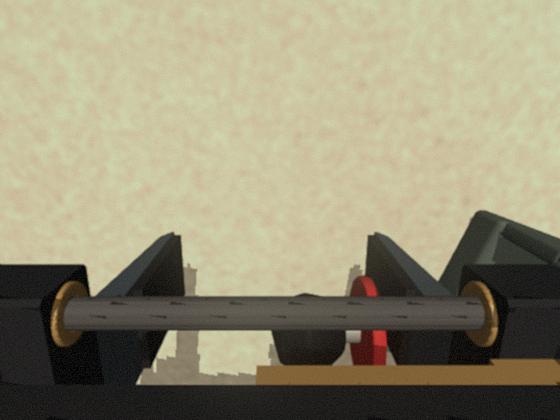

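The flange at (368,320) is still hooked. The 19 N side force says the lever is at the locked stop. Now I'll let the collar in while holding the side push.

Request:
move_arm(
  targets=[
    {"ax": 0, "ay": 0, "az": 0, "tx": -0.5, "ty": 3, "tz": 0, "fingers": -1},
    {"ax": 0, "ay": 0, "az": 0, "tx": -0.5, "ty": 6, "tz": 0, "fingers": -1},
    {"ax": 0, "ay": 0, "az": 0, "tx": -0.5, "ty": 9, "tz": 0, "fingers": -1},
    {"ax": 0, "ay": 0, "az": 0, "tx": -0.5, "ty": 12, "tz": 0, "fingers": -1},
    {"ax": 0, "ay": 0, "az": 0, "tx": -0.5, "ty": 15, "tz": 0, "fingers": -1},
    {"ax": 0, "ay": 0, "az": 0, "tx": -0.5, "ty": 18, "tz": 0, "fingers": -1},
    {"ax": 0, "ay": 0, "az": 0, "tx": -0.5, "ty": 18, "tz": 0, "fingers": -1},
  ],
)

```text
time: 13.68
tcp_pos: [0.4141, 0.0316, 0.0493]
orientation: [[-0.204, 0.979, -0.004], [0.979, 0.204, 0.001], [0.002, -0.004, -1.0]]
ft_force: [-9.4, 11.4, 1.5]
finger_gap: 0.997
grasp_force: 6.3
```

```bash
python3 sw.py 3.342 3.342 .0 0 | head -3; python3 -c "
from lev import *
im,d=camera('wrist');cv2.imwrite('pics/w7.png',im);p=camera_params('wrist')
print(blobs(im,(0,120,60),(8,255,255),None,60)); print([pix(p,np.array(L(a,0,.07,3.342)[:3])) for a in (.081,.095)])
im=cv2.imread('pics/w6.png');print(blobs(im,(0,120,60),(8,255,255),None,60))"
```

```text
a 0.12029115709198454 l 0.025045997980603474 Fu 6.939377242566637 Fl 13.009439029600566
t 13.6833 p [0.4141 0.0316 0.0493] yaw 11.8 F [-9.4 11.4  1.5] gap 0.997 q6 -0.27
[0. 0. 0.] az 0.005
[([357.4, 288.0], [345, 278, 26, 19, 370]), ([362.1, 348.3], [344, 330, 34, 35, 989])]
[(np.float64(366.26341040525875), np.float64(359.3684955898774)), (np.float64(332.830341331917), np.float64(359.1407325294679))]
[([364.4, 287.0], [351, 276, 28, 21, 438]), ([370.6, 348.1], [350, 330, 38, 35, 1031])]
```

The finger has separated from the flange and the collar followed in by about 12 mm. Next I'll move clear to the left, go up, and inspect.

Request:
move_arm(
  targets=[
    {"ax": 0, "ay": 0, "az": 0, "tx": 5, "ty": 0, "tz": 0, "fingers": -1},
    {"ax": 0, "ay": 0, "az": 0, "tx": 12, "ty": -1, "tz": 0, "fingers": -1},
    {"ax": 0, "ay": 0, "az": 0, "tx": 22, "ty": -1, "tz": 0, "fingers": -1},
    {"ax": 0, "ay": 0, "az": 0, "tx": 28, "ty": -1, "tz": -10, "fingers": -1},
    {"ax": 0, "ay": 0, "az": 0, "tx": 28, "ty": -1, "tz": -50, "fingers": -1},
    {"ax": 0, "ay": 0, "az": 0, "tx": 28, "ty": -1, "tz": -90, "fingers": -1},
    {"ax": 0, "ay": 0, "az": 0, "tx": 28, "ty": -1, "tz": -130, "fingers": -1},
    {"ax": 0, "ay": 0, "az": 0, "tx": 28, "ty": -1, "tz": -170, "fingers": -1},
  ],
)

```text
time: 14.4
tcp_pos: [0.409, 0.0587, 0.2212]
orientation: [[-0.205, 0.979, 0.001], [0.979, 0.205, 0.0], [-0.0, 0.001, -1.0]]
ft_force: [1.2, -0.4, -0.6]
finger_gap: 1.001
grasp_force: 0.0
```

```bash
python3 -c "
from h import *
go((.435,-.05,.246,-98.9),(.4379,.0461,.2469,-98.9))"
```

```text
t 14.4 p [0.409  0.0587 0.2212] yaw 11.8 F [ 1.2 -0.4 -0.6] gap 1.001 q6 -0.21
[-111.7    3.2  -24.8] az 1.932
[-18.3  25.7 -25.7] az 1.932
```

Request:
move_arm(
  targets=[
    {"ax": 0, "ay": 0, "az": 1.932, "tx": -18.3, "ty": 25.7, "tz": -25.7, "fingers": -1},
    {"ax": 0, "ay": 0, "az": 1.932, "tx": -18.3, "ty": 25.7, "tz": -25.7, "fingers": -1},
    {"ax": 0, "ay": 0, "az": 1.932, "tx": -18.3, "ty": 25.7, "tz": -25.7, "fingers": -1},
    {"ax": 0, "ay": 0, "az": 1.932, "tx": -18.3, "ty": 25.7, "tz": -25.7, "fingers": -1},
    {"ax": 0, "ay": 0, "az": 1.932, "tx": -18.3, "ty": 25.7, "tz": -25.7, "fingers": -1},
    {"ax": 0, "ay": 0, "az": 1.932, "tx": -18.3, "ty": 25.7, "tz": -25.7, "fingers": -1},
    {"ax": 0, "ay": 0, "az": 1.932, "tx": -18.3, "ty": 25.7, "tz": -25.7, "fingers": -1},
    {"ax": 0, "ay": 0, "az": 1.932, "tx": -18.3, "ty": 25.7, "tz": -25.7, "fingers": -1},
  ],
)

```text
time: 15.07
tcp_pos: [0.4385, 0.046, 0.2448]
orientation: [[0.718, 0.697, 0.001], [0.697, -0.718, -0.0], [0.0, 0.0, -1.0]]
ft_force: [-0.2, 0.7, 0.1]
finger_gap: 1.002
grasp_force: 0.0
```

Request:
move_arm(
  targets=[
    {"ax": 0, "ay": 0, "az": 0.932, "tx": 0, "ty": 0, "tz": 0, "fingers": -1},
    {"ax": 0, "ay": 0, "az": 0.932, "tx": 0, "ty": 0, "tz": 0, "fingers": -1},
    {"ax": 0, "ay": 0, "az": 0.932, "tx": 0, "ty": 0, "tz": 0, "fingers": -1},
    {"ax": 0, "ay": 0, "az": 0.932, "tx": 0, "ty": 0, "tz": 0, "fingers": -1},
    {"ax": 0, "ay": 0, "az": 0.932, "tx": 0, "ty": 0, "tz": 0, "fingers": -1},
    {"ax": 0, "ay": 0, "az": 0.932, "tx": 0, "ty": 0, "tz": 0, "fingers": -1},
    {"ax": 0, "ay": 0, "az": 0.932, "tx": 0, "ty": 0, "tz": 0, "fingers": -1},
    {"ax": 0, "ay": 0, "az": 0.932, "tx": 0, "ty": 0, "tz": 0, "fingers": -1},
  ],
)

```text
time: 15.73
tcp_pos: [0.4385, 0.046, 0.2448]
orientation: [[0.987, -0.162, 0.001], [-0.162, -0.987, -0.0], [0.001, -0.0, -1.0]]
ft_force: [-0.4, 0.8, -0.3]
finger_gap: 1.0
grasp_force: 0.0
```

```bash
sed -i 's/(160,130,290,200)/(160,130,400,205)/;s/(180,170,300,228)/(180,170,400,228)/' chk.py; python3 chk.py;python3 -c "
from h import *
go((.4379,.0461,.2469,-98.9))"
```

```text
blue ([272.5, 69.4], [260, 55, 26, 31, 595]) [0.5368 0.0309]
yel ([273.5, 101.7], [264, 90, 19, 27, 292]) [0.5171 0.0335]
red ([302.1, 102.1], [292, 90, 21, 25, 515]) [0.5128 0.0097]
grn ([245.4, 102.8], [235, 91, 21, 25, 423]) [0.5201 0.0572]
flange ([302.3, 165.6], [276, 154, 52, 23, 483]) [0.4556 0.0161]
front 2.9905975059677177
peg lat 0.0005
pivot [0.5418 0.0298]
flange 0.0873 -2.984
t 15.8333 p [0.4385 0.0459 0.2447] yaw -99.0 F [-0.1 -0.5  0.2] gap 1.005 q6 1.7
[-0.6 -0.1 -2.2] az -0.001
```

View pics/wc.png

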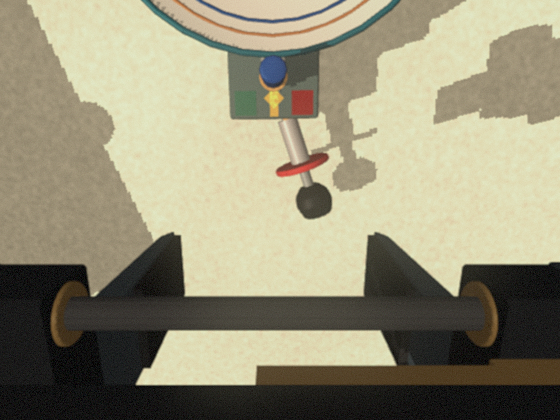

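The lever now leans to the red side, with the flange at (302,166) and the knob at (314,201). The flange is as far from the pivot as it was when home (87.3 mm by the same measure). The peg is within 0.5 mm of the pointer line and the robot is clear.

```bash
python3 -c "
from cell import job
print(job.sign_off())"
```

```text
the job is handed in; nothing more can be done
None
```

The wheel is turned so the blue peg is within about 0.5 mm of the pointer line, the lever is on the locked side with the collar measured fully home, and the job was handed in at about 16 s of the 48 s allowed; the arm never went near the bottle, can, cup or tape, and no touch on the dish showed.

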